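Refill the spice tray

ROBOT

A 7-joint arm with a two-finger parallel gripper is mounted at the origin on the work surface. World frame = base frame: x ahead of the robot, y to its left, z up, the work surface at z = 0. Lengths are in m, angles in rad, forces in N, time in s.
With the tool pointing down it reaches from about 0.425 to 0.925 m from the base axis. Payload 6.8 kg.
Tool frame: the origin (TCP) lies at the very end of the fingers, on their centre line; the grasp point (between the pads) lies 19 mm behind it; z points along the fingers, y is the line along which they close (so a half turn about z gives the same grasp; the last joint's range is limited). The gripper opens to 85 mm and grips with 20 to 120 N. Pads are 22 mm wide; open, the fingers measure 114 mm over their backs; the gripper's body (76 mm by 85 mm) begins 54 mm behind the grasp point. The pads swing forward as they close: fully open they stand 13 mm farther back than shut.
Start: joints at [1.114, 0.477, 0.022, 1.555, -0.011, 1.109, -0.083], TCP at [0.231, -0.634, 0.231] pointing down, gripper open.
Joint ranges: [-2.96, 2.96], [-0.34, 2.1], [-1.41, 1.46], [0.24, 2.44], [-1.37, 4.51], [0.17, 1.92], [-2.96, 2.96]. Speed limits (rad/s): [2.39, 2.39, 3.14, 3.14, 3.14, 3.14, 3.14].

INTERFACE

Orientations are given as a rotation vector (axis times angle).
In Python, from bench import get_obs, viewer, r gives the robot as it stands. The module is installed in compiled form; this text tells all that it offers.
- The arm moves only by the tool play_rows, never from a script. Its argument "commands" is a list that holds one entry, the list of rows, each a list of 5 numbers: the gripper's target within -1 to 1 (shut at 1, half-way at 0, fully open at -1), then the shift along the tool's x, y, z scaled (see below), then the turn about the tool's z scaled (see below). A call has 1 to 12 rows; each row is the pose to reach, as a shift and turn from the pose commanded when the call began, along the tool's axes at that moment; what a row does not reach only later rows make up. The controller multiplies each number of a shift by 0.2 m and each number of a turn by pi/2 rad. A row lasts 1/12 s, in which the tool goes at most 41.7 mm and 7.16 degrees, less where a joint would pass 70% of its speed; a pose out of reach is approached as far as the arm can. A call with a number of a shift or a turn outside -1 to 1 is refused whole. A call with a gripper value outside its range is refused whole. The fingers move at their own pace and stop on an object; "grip_force" is the grip in N (left out, the last holds). Time passes only in rows, so rows that repeat a pose let the fingers close. It gives the time, the measured TCP pose, the force, the opening and the grip force at its end, in the units of the state.
- get_obs(): the state, without advancing time (a new reading comes with each control period).
- viewer.grab_frame(name): name is "scene" or "top" or "wrist"; returns a dict with "pixels" (480x640x3 uint8, red, green, blue), "fovy" (degrees; the focal length in pixels is half the picture's height over the tangent of half this angle, whatever the lens; pixels are square), "cx", "cy" (the principal point, pixels), "world_to_cam" (4x4, takes a point from world to camera coordinates); the wrist camera has in their place "hand_eye" (4x4, takes a point from camera to tool coordinates, whose origin is the TCP and whose axes are the flange's). Camera axes: x right, y up, looking along -z (the intrinsics and any distortion apply to the point x, -y, -z); pixel columns grow to the right and rows downward; lengths in m; the calibration is good to about 2 mm. A picture is of the moment at which its call begins: read the wrist's pose just before it. There is no depth.
- r.hand_in(): hands the job in; it is judged then, once.
Trained networks look in a picture, given as the dict that the camera call returned (one of the last four; its "shot" number tells which), for a name from the list of things; names that differ only in an ending like _2 or _b are one class to them, and where a whole thing is asked for, a point or a joint stands for the part that bears it (a point fixed in the world has none). Each returns a list of dicts, best first, with "score" (0 to 1); they miss things now and then, are a little off and sometimes report something else, mostly with a low value. They report only what shows in the picture. A call takes as long as a camera call. They do not tell look-alikes from the thing itself.
- viewer.trace(picture, thing): "pixels" (480x640 bool, what is visible of it) and "rect" ([left, top, right, bottom] in pixels, round what is visible of it).
The state is a dict: "clock": time; "joints": joint angles; "qvel": joint speeds; "tau": joint torques, N m; "tcp_pos": TCP position; "orientation": TCP orientation; "contact_force": force on the tool from outside, world axes, zero at the start; "moment": the same for the moment, N m; "grip_width": finger opening in m; "gripper_force": force on a finger pad.
Only numpy, scipy, OpenCV 4.12 (cv2) and the standard library are available. Lean on these libraries where they do the work, as an engineer would, in place of code of your own. Each camera call takes 0.05 s, during which the arm holds its last target. There are 200 camera calls.

TASK

Put the spice tins back in the wooden tray: the wide round, the narrow round, the square and the oblong tin each stand upright on the floor of the recess made in its own shape and size. The six-sided tin and the round-ended tin have no recess here: leave them where they stand, and do not knock any tin over.

Things in the scene. Friction and masses are not known exactly. Their poses are not given: they have to be found in the camera images.
- tin_wide: Spice tin, plain metal with a wooden lid, loose, standing upright on the counter, about 0.1 to 0.3 kg; round, 62 mm diameter, 64 mm high, the widest and lowest. Origin: centre of its underside, z up. Its yaw means nothing.
- tin_narrow: Spice tin, plain metal with a wooden lid, loose, standing upright on the counter, about 0.1 to 0.3 kg; round, 38 mm diameter, 76 mm high. Origin: centre of its underside, z up. Its yaw means nothing.
- tin_square: Spice tin, plain metal with a wooden lid, loose, standing upright on the counter, about 0.1 to 0.3 kg; square, 46 x 46 mm, 68 mm high. Origin: centre of its underside, z up. x and y are square to its sides.
- tin_oblong: Spice tin, plain metal with a wooden lid, loose, standing upright on the counter, about 0.1 to 0.3 kg; rectangular with square corners, 66 mm along its x, 36 mm along its y, 68 mm high. Origin: centre of its underside, z up. 
- tin_hex: Spice tin, plain metal with a wooden lid, loose, standing upright on the counter, about 0.1 to 0.3 kg; six-sided, 48 mm across flats, 68 mm high; a look-alike that stays where it is. Origin: centre of its underside, z up. 
- tin_oval: Spice tin, plain metal with a wooden lid, loose, standing upright on the counter, about 0.1 to 0.3 kg; oblong with half-round ends, 66 mm along its x, 36 mm along its y, 68 mm high; a look-alike that stays where it is. Origin: centre of its underside, z up. 
- recess_wide: Large round recess, 80 mm inner diameter; floor of cork 4 mm above its origin, dark wooden rim 5 mm thick whose top is 16 mm above its origin. Fixed in the square wooden tray (216 mm a side, outer edge 16 mm high, four recesses two by two, neighbours 100 mm apart centre to centre). Origin: centre of its underside, 6 mm above the counter; z up, x and y along the tray's sides.
- recess_narrow: Small round recess, 54 mm inner diameter; floor of cork 4 mm above its origin, dark wooden rim 5 mm thick whose top is 16 mm above its origin. Fixed in the square wooden tray (216 mm a side, outer edge 16 mm high, four recesses two by two, neighbours 100 mm apart centre to centre). Origin: centre of its underside, 6 mm above the counter; z up, x and y along the tray's sides.
- recess_square: Square recess, 64 x 64 mm inside; floor of cork 4 mm above its origin, dark wooden rim 5 mm thick whose top is 16 mm above its origin. Fixed in the square wooden tray (216 mm a side, outer edge 16 mm high, four recesses two by two, neighbours 100 mm apart centre to centre). Origin: centre of its underside, 6 mm above the counter; z up, x and y along the tray's sides.
- recess_oblong: Oblong recess, 84 mm along its x and 54 mm along its y inside; floor of cork 4 mm above its origin, dark wooden rim 5 mm thick whose top is 16 mm above its origin. Fixed in the square wooden tray (216 mm a side, outer edge 16 mm high, four recesses two by two, neighbours 100 mm apart centre to centre). Origin: centre of its underside, 6 mm above the counter; z up, x and y along the tray's sides.
Mind the look-alikes: they are no part of the job. What is shaped like the tin_wide but orange is not meant. Leave any blue look-alike of the tin_oblong alone.

How it is judged:
By the outcome, as a careful person would: the job done as asked, in the order asked, and still so for the second after the job is handed in, with the robot touching nothing.
It also fails if it takes over 99 s, if anything falls off the work surface, if the arm or the gripper's body presses on something with over 40 N, if the wrist force passes 120 N, or if a joint passes its speed limit or range.

## Working session

There is one attempt and no reset: what is moved stays moved. The work goes in short steps, Python scripts to look and compute and a tool call to move; the robot and the scene stay as the last step left them, time stands still between calls to the robot, and variables do not carry over. Pictures are saved under pics/ and viewed, at most 14 in all, crops included, and the job is handed in when it is done.

Besides the shell and the picture viewer there is one more tool, called after "Request:" as a command line: name --argument value ..., lists and objects as JSON in quotes. play_rows: Moves the arm, as the interface text tells. Shifts and turns lie within -1 to 1; 1 stands for 0.2 m of shift or pi/2 rad of turn. Its arguments: {"type":"object","properties":{"commands":{"type":"array","items":{"type":"array","items":{"type":"array","items":{"type":"number","minimum":-1,"maximum":1}}}},"grip_force":{"type":"number"}},"required":["commands"]}

```bash
mkdir -p pics; python3 - <<'E'
from bench import get_obs, viewer
import cv2,numpy as np
print(get_obs())
for n in("top","scene"):
    f=viewer.grab_frame(n); cv2.imwrite(f"pics/{n}0.png",f["pixels"][...,::-1])
    print(n,{k:v for k,v in f.items() if k!="pixels"})
E
```

```text
{'clock': 0.0, 'joints': array([ 1.11390361,  0.47782752,  0.02233365,  1.55645879, -0.01148317,
        1.10931168, -0.08309783]), 'qvel': array([-0.0003334 , -0.00010014,  0.00109818,  0.00038128, -0.00046484,
       -0.00092495, -0.00044743]), 'tau': array([ 1.47706771e-03, -5.96447289e+01,  1.60873018e+00, -2.81191063e+01,
        1.25535109e-02,  9.49322392e-03,  9.22406429e-06]), 'tcp_pos': array([ 0.23046862, -0.63379561,  0.23030413]), 'orientation': array([-3.09214079e+00, -5.44850811e-01,  7.46259570e-04]), 'contact_force': array([-0.13271616, -0.09677683, -0.55743364]), 'moment': array([-0.04402613, -0.01481547, -0.02882963]), 'gripper_force': 0.0, 'grip_width': 0.08553078461934188}
top {'fovy': 47.60195819003382, 'cx': 321.11594230260755, 'cy': 234.1164851626864, 'world_to_cam': array([[ 0.00237836, -0.99998658, -0.00460248, -0.03023886],
       [ 0.98410725,  0.00152332,  0.1775686 , -0.48354857],
       [-0.1775592 , -0.00495165,  0.98409766, -1.10406104],
       [ 0.        ,  0.        ,  0.        ,  1.        ]]), 'shot': 1}
scene {'fovy': 51.04511004673569, 'cx': 315.4362071873891, 'cy': 235.8071965986822, 'world_to_cam': array([[ 0.59759803,  0.80176698,  0.00680514, -0.26344955],
       [-0.47629497,  0.34815391,  0.80742303,  0.2249083 ],
       [ 0.64499589, -0.48575567,  0.58993367, -1.43781944],
       [ 0.        ,  0.        ,  0.        ,  1.        ]]), 'shot': 2}
```

View pics/top0.png

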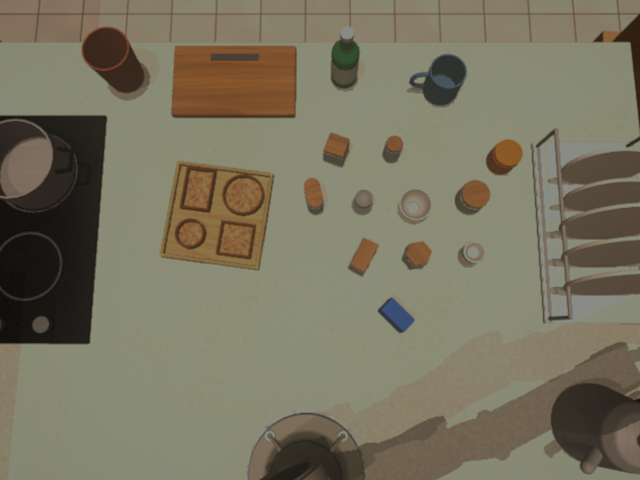

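View pics/scene0.png

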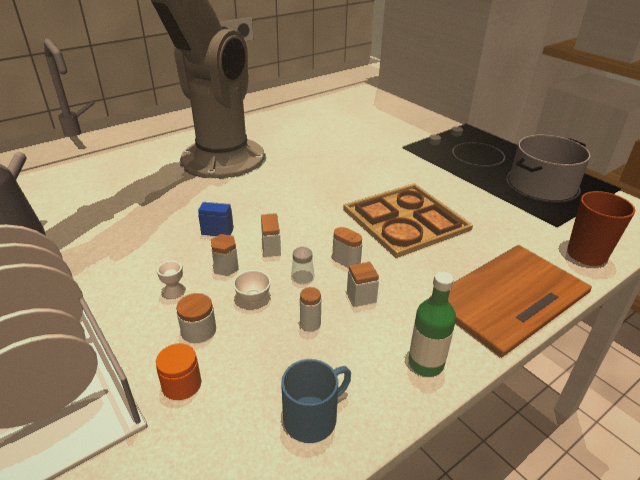

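The top view shows these tins:
- wide (475,195)
- narrow (395,146)
- square (336,147)
- oblong (364,255)
- hex (418,254)
- oval (314,193)

The orange look-alike is at (507,155) and the blue one at (397,315). The recesses are oblong (199,189), wide (244,195), narrow (190,234) and square (237,239).

```bash
cat > h.py <<'E'
import numpy as np, cv2
from scipy.optimize import minimize
from bench import get_obs, viewer
T={'tin_wide':('c',62,62,64,(475,195)),'tin_narrow':('c',38,38,76,(395,146)),'tin_square':('r',46,46,68,(336,147)),
   'tin_oblong':('r',66,36,68,(364,255)),'tin_hex':('h',48,48,68,(418,254)),'tin_oval':('o',66,36,68,(314,193))}
R={'recess_wide':(244,195),'recess_narrow':(190,234),'recess_square':(237,239),'recess_oblong':(199,189)}
def proj(f,P):
    c=P@f['world_to_cam'][:3,:3].T+f['world_to_cam'][:3,3]
    F=240/np.tan(np.radians(f['fovy']/2))
    return np.c_[f['cx']+F*c[:,0]/-c[:,2], f['cy']+F*c[:,1]/c[:,2]]
def unproj(f,uv,z):
    F=240/np.tan(np.radians(f['fovy']/2)); uv=np.atleast_2d(uv)
    d=np.c_[(uv[:,0]-f['cx'])/F,-(uv[:,1]-f['cy'])/F,-np.ones(len(uv))]@f['world_to_cam'][:3,:3]
    C=-f['world_to_cam'][:3,:3].T@f['world_to_cam'][:3,3]
    return C+d*((z-C[2])/d[:,2])[:,None]
def outline(s,a,b):
    a,b=a/2000,b/2000
    t=np.linspace(0,2*np.pi,40,endpoint=False)
    if s=='c': return np.c_[a*np.cos(t),a*np.sin(t)]
    if s=='r': return np.array([[a,b],[-a,b],[-a,-b],[a,-b]])
    if s=='h':
        t=np.arange(6)*np.pi/3; return a/np.cos(np.pi/6)*np.c_[np.cos(t),np.sin(t)]
    return np.c_[b*np.cos(t)+np.sign(np.cos(t))*(a-b),b*np.sin(t)]
def sil(f,s,a,b,h,p,z0=0):
    o=outline(s,a,b); c,q=np.cos(p[2]),np.sin(p[2])
    o=o@np.array([[c,q],[-q,c]])+p[:2]
    P=np.r_[np.c_[o,np.full(len(o),z0)],np.c_[o,np.full(len(o),z0+h/1000)]]
    m=np.zeros((480,640),np.uint8)
    hull=cv2.convexHull(proj(f,P).astype(np.float32))
    cv2.fillPoly(m,[np.round(hull*16).astype(np.int32)],1,shift=4)
    return m.astype(bool)
def fit(fs,ms,n,p0,z0=0):
    s,a,b,h,_=T[n]
    def cost(p):
        return sum(1-(S&m).sum()/(S|m).sum() for f,m in zip(fs,ms) for S in [sil(f,s,a,b,h,p,z0)])
    best=None
    for y in ([0] if s=='c' else np.arange(0,np.pi/(2 if s=='r' and a==b else 1),np.pi/8)):
        r=minimize(cost,[*p0,y],method='Nelder-Mead',options=dict(initial_simplex=[[*p0,y],[p0[0]+.01,p0[1],y],[p0[0],p0[1]+.01,y],[*p0,y+.3]],xatol=1e-4,fatol=1e-4))
        if best is None or r.fun<best.fun: best=r
    return best.x,best.fun
def pick(res,uv):
    res=[r for r in res if np.hypot((r['rect'][0]+r['rect'][2])/2-uv[0],(r['rect'][1]+r['rect'][3])/2-uv[1])<18]
    return res[0] if res else None
E
cat > m.py <<'E'
from h import *
f=viewer.grab_frame('top'); g=viewer.grab_frame('scene')
for n,t in T.items():
    r=pick(viewer.trace(f,n),t[4])
    if r is None: print(n,'missed'); continue
    p0=unproj(f,np.mean(np.argwhere(r['pixels']),0)[::-1],.04)[0,:2]
    uv=proj(g,np.array([[*p0,.035]]))[0]; q=pick(viewer.trace(g,n),uv)
    fs,ms=[f],[r['pixels']]
    if q is not None: fs.append(g); ms.append(q['pixels'])
    x,c=fit(fs,ms,n,p0); print(n,len(fs),x.round(4),round(c,3), r['score'])
for n,uv in R.items():
    r=pick(viewer.trace(f,n),uv)
    if r is None: print(n,'missed'); continue
    c=cv2.minAreaRect(np.argwhere(r['pixels'])[:,::-1].astype(np.float32))
    P=unproj(f,[c[0]],.02)[0]; print(n,P[:2].round(4),[round(v,1) for v in(*c[1],c[2])])
E
python3 m.py
```

```text
tin_wide 2 [ 0.5652 -0.3547  0.1753] 0.23 0.93
tin_narrow 2 [ 0.6732 -0.1855  0.1696] 0.245 0.86
tin_square 2 [ 0.6737 -0.063   1.1523] 0.219 0.9
tin_oblong missed
tin_hex 2 [ 0.4397 -0.2311  1.7048] 0.201 0.55
tin_oval 2 [ 0.5682 -0.0133  0.1729] 0.204 0.75
recess_wide [0.5754 0.1415] [41.7, 40.3, 45.0]
recess_narrow [0.4891 0.2521] [30.0, 28.6, 26.6]
recess_square [0.4763 0.1542] [35.6, 35.6, 8.1]
recess_oblong [0.5881 0.2395] [30.9, 43.9, 9.5]
```

```bash
cat >> h.py <<'E'
from scipy.spatial.transform import Rotation as Ro
def go(x,y,z,psi=None):
    "print scaled shift+turn from present pose to world target, tool-x yaw psi in deg (mod 180)"
    o=get_obs(); M=Ro.from_rotvec(o['orientation']).as_matrix(); X=M[:,0]
    yaw=np.degrees(np.arctan2(X[1],X[0])); d=M.T@(np.array([x,y,z])-o['tcp_pos'])/.2
    turn=0 if psi is None else (yaw-psi+90)%180-90
    print('t',round(o['clock'],2),'tcp',o['tcp_pos'].round(4),'yaw',round(yaw,1),'w',round(o['grip_width'],4),'| cmd',d.round(3),'turn',round(turn/90,3),'z-axis',M[:,2].round(3))
E
python3 - <<'E'
from h import *
f=viewer.grab_frame('top'); g=viewer.grab_frame('scene')
for c in(f,g):
  for n in('tin_oblong','tin_oval'):
    print(n,[(np.round(r['rect']),round(r['score'],2)) for r in viewer.trace(c,n)])
# colour fallback for oblong in top: difference from counter around (364,255)
hsv=cv2.cvtColor(f['pixels'],cv2.COLOR_RGB2HSV); print(hsv[255,350:380:3].tolist())
m=((hsv[...,1]>110)&((hsv[...,0]<18)|(hsv[...,0]>170))).astype(np.uint8)
n,l,s,c=cv2.connectedComponentsWithStats(m)
for i in range(1,n):
    if s[i,4]>80 and 300<c[i,0]<540 and 120<c[i,1]<300:
        b=cv2.minAreaRect(np.argwhere(l==i)[:,::-1].astype(np.float32))
        B=unproj(f,cv2.boxPoints(b),.067); d=[B[1]-B[0],B[2]-B[1]]
        print(c[i].round(1),s[i,4],unproj(f,[b[0]],.067)[0,:2].round(4),[(round(np.hypot(*v[:2]),3),round(np.degrees(np.arctan2(v[1],v[0])),1)) for v in d])
go(.565,-.355,.16,-20)
E
```

```text
tin_oblong [(array([347., 237., 378., 277.]), 0.91), (array([380., 300., 413., 331.]), 0.87)]
tin_oval [(array([304., 178., 323., 213.]), 0.68)]
tin_oblong [(array([199., 204., 234., 235.]), 0.98), (array([261., 212., 278., 256.]), 0.9)]
tin_oval [(array([333., 226., 360., 265.]), 0.91)]
[[33, 42, 141], [27, 46, 121], [13, 153, 127], [14, 153, 128], [14, 156, 132], [14, 153, 132], [14, 155, 135], [14, 156, 136], [25, 52, 122], [33, 38, 142]]
[336.2 144.9] 396 [ 0.6722 -0.0612] [(np.float64(0.043), np.float64(-19.1)), (np.float64(0.044), np.float64(-110.9))]
[394.3 143.5] 201 [ 0.6754 -0.185 ] [(np.float64(0.032), np.float64(-90.0)), (np.float64(0.033), np.float64(178.6))]
[504.1 156.5] 898 [ 0.6467 -0.4158] [(np.float64(0.084), np.float64(-45.2)), (np.float64(0.058), np.float64(-138.3))]
[313.1 192.4] 418 [ 0.5681 -0.0121] [(np.float64(0.033), np.float64(-75.4)), (np.float64(0.063), np.float64(-166.2))]
[475.3 193.8] 598 [ 0.565  -0.3517] [(np.float64(0.057), np.float64(-89.9)), (np.float64(0.056), np.float64(177.0))]
[363.5 254.7] 490 [ 0.4366 -0.1164] [(np.float64(0.064), np.float64(-28.2)), (np.float64(0.033), np.float64(-118.5))]
[418.4 252.9] 429 [ 0.4404 -0.2288] [(np.float64(0.05), np.float64(-19.6)), (np.float64(0.045), np.float64(-108.8))]
t 1.25 tcp [ 0.2307 -0.6344  0.2313] yaw 20.0 w 0.0856 | cmd [ 2.048 -0.742  0.357] turn 0.444 z-axis [ 0. -0. -1.]
```

Request:
play_rows --commands '[[[-1,1,-0.36,0,0.444],[-1,1,-0.36,0,0.444],[-1,1,-0.36,0,0.444],[-1,1,-0.36,0,0.444],[-1,1,-0.36,0,0.444],[-1,1,-0.36,0,0.444],[-1,1,-0.36,0,0.444]]]' --grip_force 40

```text
clock: 1.83
tcp_pos: [0.3984, -0.4948, 0.2313]
orientation: [-3.094, 0.538, -0.002]
contact_force: [-1.0, -0.0, -0.1]
grip_width: 0.0857
gripper_force: 0.0
```

```bash
python3 -c "
from h import *
go(.565,-.353,.14,-20)"
```

```text
t 1.83 tcp [ 0.3984 -0.4948  0.2313] yaw -19.7 w 0.0857 | cmd [ 0.545 -0.948  0.458] turn 0.003 z-axis [ 0.001  0.001 -1.   ]
```

Request:
play_rows --commands '[[[-1,0.545,-0.948,0.3,0],[-1,0.545,-0.948,0.3,0],[-1,0.545,-0.948,0.3,0],[-1,0.545,-0.948,0.3,0],[-1,0.545,-0.948,0.3,0],[-1,0.545,-0.948,0.46,0],[-1,0.545,-0.948,0.46,0],[-1,0.545,-0.948,0.46,0],[-1,0.545,-0.948,0.46,0]]]'

```text
clock: 2.58
tcp_pos: [0.5599, -0.3599, 0.1396]
orientation: [3.092, -0.547, -0.001]
contact_force: [0.4, -0.1, 0.8]
grip_width: 0.0855
gripper_force: 0.0
```

```bash
python3 - <<'E'
from h import *
go(.565,-.353,.028,-20)
f=viewer.grab_frame('wrist'); cv2.imwrite('pics/w1.png',f['pixels'][...,::-1]); print({k:v for k,v in f.items() if k!='pixels'})
E
```

```text
t 2.58 tcp [ 0.5599 -0.3599  0.1396] yaw -20.1 w 0.0855 | cmd [ 0.012 -0.042  0.558] turn -0.001 z-axis [-0.001 -0.002 -1.   ]
{'fovy': 59.505256340894086, 'cx': 322.82068394367707, 'cy': 233.33034789182247, 'hand_eye': array([[ 2.94844251e-05,  9.56456118e-01,  2.91876160e-01,
         7.42051896e-02],
       [ 9.99999920e-01, -1.44737713e-04,  3.73277655e-04,
        -7.64565232e-05],
       [ 3.99269185e-04,  2.91876125e-01, -9.56456046e-01,
        -1.43054154e-01],
       [ 0.00000000e+00,  0.00000000e+00,  0.00000000e+00,
         1.00000000e+00]]), 'shot': 7}
```

View pics/w1.png

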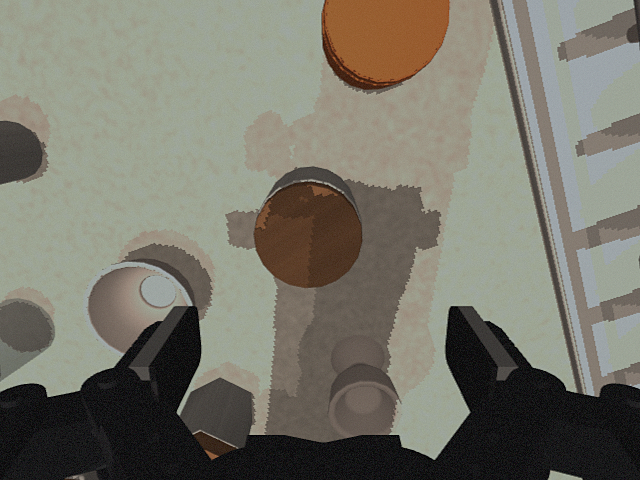

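Wrist view: the wide tin's lid is centred near (308,235), 8 mm off in tool y, which agrees with the top view. The path down is clear.

Request:
play_rows --commands '[[[-1,0.02,-0.042,0.1,0],[-1,0.02,-0.042,0.2,0],[-1,0.02,-0.042,0.36,0],[-1,0.02,-0.042,0.52,0],[-1,0.02,-0.042,0.555,0],[-1,0.02,-0.042,0.555,0],[1,0.02,-0.042,0.555,0],[1,0.02,-0.042,0.555,0],[1,0.02,-0.042,0.555,0],[1,0.02,-0.042,0.555,0],[1,0.02,-0.042,0.555,0],[1,0.02,-0.042,0.555,0]]]'

```text
clock: 3.63
tcp_pos: [0.5694, -0.3527, 0.0315]
orientation: [3.092, -0.546, 0.007]
contact_force: [-1.3, -1.5, 7.2]
grip_width: 0.0603
gripper_force: 44.2
```

Request:
play_rows --commands '[[[1,0,0,0,0],[1,0,0,-0.1,0],[1,0,0,-0.3,0],[1,0,0,-0.5,0],[1,0,0,-0.65,0],[1,0,0,-0.65,0],[1,0,0,-0.65,0]]]'

```text
clock: 4.22
tcp_pos: [0.5695, -0.3518, 0.1621]
orientation: [3.092, -0.545, 0.01]
contact_force: [-0.5, 0.8, -2.2]
grip_width: 0.0604
gripper_force: 44.0
```

```bash
python3 -c "
from h import *
go(.575,.142,.16,-20)"
```

```text
t 4.22 tcp [ 0.5695 -0.3518  0.1621] yaw -20.0 w 0.0604 | cmd [-0.818 -2.33   0.003] turn 0.0 z-axis [ 0.006 -0.003 -1.   ]
```

Request:
play_rows --commands '[[[1,-0.35,-1,0,0],[1,-0.35,-1,0,0],[1,-0.35,-1,0,0],[1,-0.35,-1,0,0],[1,-0.35,-1,0,0],[1,-0.35,-1,0,0]]]'

```text
clock: 4.72
tcp_pos: [0.5701, -0.128, 0.1571]
orientation: [-3.092, 0.526, 0.005]
contact_force: [-0.1, 1.7, -1.7]
grip_width: 0.0608
gripper_force: 44.1
```

Request:
play_rows --commands '[[[1,-0.35,-1,0,0],[1,-0.35,-1,0,0],[1,-0.35,-1,0,0],[1,-0.35,-1,0,0],[1,-0.35,-1,0,0],[1,-0.35,-1,0,0]]]'

```text
clock: 5.22
tcp_pos: [0.5715, 0.0836, 0.1575]
orientation: [-3.092, 0.525, 0.004]
contact_force: [0.7, 1.3, -1.4]
grip_width: 0.0604
gripper_force: 44.2
```

```bash
python3 -c "
from h import *
go(.575,.142,.12,-20)"
```

```text
t 5.22 tcp [0.5715 0.0836 0.1575] yaw -19.3 w 0.0604 | cmd [-0.079 -0.28   0.189] turn 0.008 z-axis [-0.001  0.005 -1.   ]
```

Request:
play_rows --commands '[[[1,-0.075,-0.28,0.1,0],[1,-0.075,-0.28,0.18,0],[1,-0.075,-0.28,0.18,0],[1,-0.075,-0.28,0.18,0],[1,-0.075,-0.28,0.18,0]]]'

```text
clock: 5.63
tcp_pos: [0.5777, 0.1293, 0.1217]
orientation: [3.092, -0.546, -0.002]
contact_force: [-0.5, 0.0, -1.0]
grip_width: 0.0607
gripper_force: 44.2
```

```bash
python3 - <<'E'
from h import *
go(.577,.142,.0425,-20)
f=viewer.grab_frame('wrist'); cv2.imwrite('pics/w2.png',f['pixels'][...,::-1])
E
```

```text
t 5.63 tcp [0.5777 0.1293 0.1217] yaw -20.0 w 0.0607 | cmd [-0.025 -0.059  0.396] turn -0.0 z-axis [-0.001 -0.001 -1.   ]
```

View pics/w2.png

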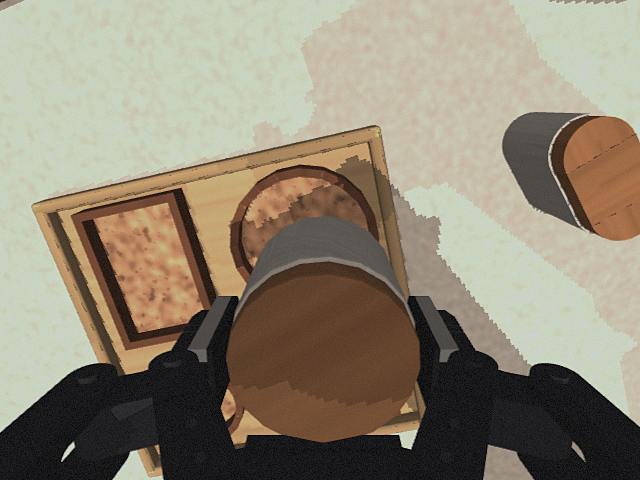

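Request:
play_rows --commands '[[[1,-0.037,-0.054,0.1,0],[1,-0.037,-0.054,0.2,0],[1,-0.037,-0.054,0.2,0],[1,-0.037,-0.054,0.2,0]]]'

```text
clock: 6.02
tcp_pos: [0.5745, 0.1415, 0.0822]
orientation: [3.092, -0.547, -0.002]
contact_force: [0.3, -0.3, -0.6]
grip_width: 0.0606
gripper_force: 44.3
```

```bash
python3 -c "
from h import *
go(.5745,.142,.0425,-20)"
```

```text
t 6.02 tcp [0.5745 0.1415 0.0822] yaw -20.1 w 0.0606 | cmd [-0.001 -0.003  0.199] turn -0.001 z-axis [-0.001 -0.001 -1.   ]
```

Request:
play_rows --commands '[[[1,0,0,0.1,0],[1,0,0,0.17,0],[1,0,0,0.2,0],[1,0,0,0.2,0],[1,0,0,0.2,0],[0,0,0,0.2,0],[-0.6,0,0,0.2,0],[-0.6,0,0,0.2,0],[-0.6,0,0,0.2,0],[-0.6,0,0,0.2,0]]]'

```text
clock: 6.85
tcp_pos: [0.5751, 0.1434, 0.0428]
orientation: [-3.094, 0.545, -0.001]
contact_force: [0.1, 0.2, 0.1]
grip_width: 0.0682
gripper_force: 0.0
```

Request:
play_rows --commands '[[[-0.6,0,0,-0.15,0],[-0.6,0,0,-0.35,0],[-0.6,0,0,-0.6,0],[-0.6,0,0,-0.65,0],[-0.6,0,0,-0.65,0]]]'

```text
clock: 7.27
tcp_pos: [0.578, 0.1444, 0.1781]
orientation: [-3.089, 0.544, -0.014]
contact_force: [0.3, 0.2, -0.2]
grip_width: 0.068
gripper_force: 0.0
```

```bash
python3 - <<'E'
from h import *
go(.674,-.185,.16,-20)
f=viewer.grab_frame('wrist'); cv2.imwrite('pics/w3.png',f['pixels'][...,::-1])
E
```

```text
t 7.27 tcp [0.578  0.1444 0.1781] yaw -20.0 w 0.068 | cmd [1.013 1.384 0.09 ] turn 0.0 z-axis [ 0.009  0.003 -1.   ]
```

View pics/w3.png

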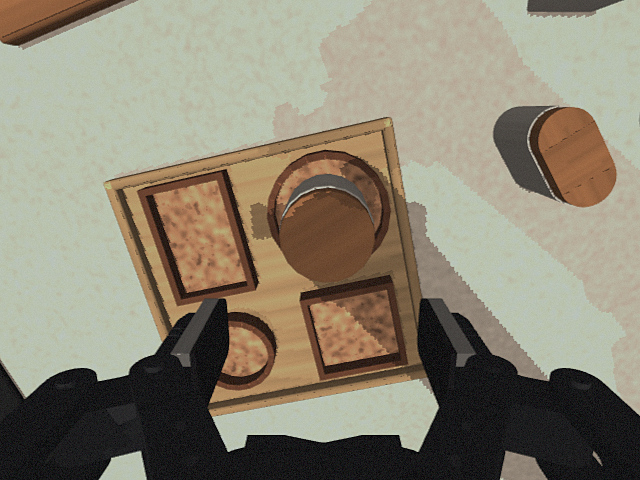

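The wide tin stands in the large round recess with its lid at (327,235). Next is the narrow tin.

Request:
play_rows --commands '[[[-0.6,0.7,0.95,0,0],[-0.6,0.7,0.95,0,0],[-0.6,0.7,0.95,0,0],[-0.6,0.7,0.95,0,0],[-0.6,0.7,0.95,0,0],[-0.6,0.7,0.95,0,0],[-0.6,0.7,0.95,0,0]]]'

```text
clock: 7.9
tcp_pos: [0.6409, -0.0926, 0.1704]
orientation: [3.086, -0.56, -0.002]
contact_force: [0.3, -0.1, 0.5]
grip_width: 0.0685
gripper_force: 0.0
```

```bash
python3 -c "
from h import *
go(.674,-.185,.15,-20)"
```

```text
t 7.9 tcp [ 0.6409 -0.0926  0.1704] yaw -20.6 w 0.0685 | cmd [0.317 0.374 0.104] turn -0.006 z-axis [-0.002 -0.005 -1.   ]
```

Request:
play_rows --commands '[[[-0.6,0.317,0.374,0.1,0],[-0.6,0.317,0.374,0.1,0],[-0.6,0.317,0.374,0.1,0],[-0.6,0.317,0.374,0.1,0],[-0.6,0.317,0.374,0.1,0],[-0.6,0.317,0.374,0.1,0]]]'

```text
clock: 8.4
tcp_pos: [0.6749, -0.1731, 0.1512]
orientation: [-3.093, 0.543, 0.003]
contact_force: [-0.4, 0.2, -0.2]
grip_width: 0.0684
gripper_force: 0.0
```

```bash
cat >> h.py <<'E'
def wlook(n,zc,name,top):
    "wrist view: traced thing's lid offset in the tool frame; zc=lid height"
    o=get_obs(); f=viewer.grab_frame('wrist'); cv2.imwrite(name,f['pixels'][...,::-1])
    F=240/np.tan(np.radians(f['fovy']/2)); H=f['hand_eye']
    M=Ro.from_rotvec(o['orientation']).as_matrix()
    hsv=cv2.cvtColor(f['pixels'],cv2.COLOR_RGB2HSV)
    for r in viewer.trace(f,n):
        m=r['pixels']&(hsv[...,1]>90) if top else r['pixels']
        if m.sum()<100: continue
        b=cv2.minAreaRect(np.argwhere(m)[:,::-1].astype(np.float32))
        uv=np.r_[[b[0]],cv2.boxPoints(b)]
        d=np.c_[(uv[:,0]-f['cx'])/F,-(uv[:,1]-f['cy'])/F,-np.ones(5)]@H[:3,:3].T
        W=M@d.T; C=M@H[:3,3]+o['tcp_pos']; P=(C[:,None]+W*((zc-C[2])/W[2])).T
        e=[P[2]-P[1],P[3]-P[2]]
        print(n,round(r['score'],2),'px',uv[0].round(),'world',P[0,:2].round(4),[(round(np.hypot(*v[:2]),3),round(np.degrees(np.arctan2(v[1],v[0]))%180,1)) for v in e])
E
python3 - <<'E'
from h import *
go(.674,-.185,.038,-20)
wlook('tin_narrow',.076,'pics/w4.png',1)
E
```

```text
t 8.4 tcp [ 0.6749 -0.1731  0.1512] yaw -19.9 w 0.0684 | cmd [0.017 0.058 0.566] turn 0.001 z-axis [-0.002  0.002 -1.   ]
tin_narrow 0.93 px [344. 239.] world [ 0.6751 -0.1849] [(np.float64(0.034), np.float64(70.1)), (np.float64(0.037), np.float64(162.2))]
```

Request:
play_rows --commands '[[[-0.6,0.02,0.057,0.1,0],[-0.6,0.02,0.057,0.2,0],[-0.6,0.02,0.057,0.36,0],[-0.6,0.02,0.057,0.52,0],[-0.6,0.02,0.057,0.565,0],[-0.6,0.02,0.057,0.565,0],[1,0.02,0.057,0.565,0],[1,0.02,0.057,0.565,0],[1,0.02,0.057,0.565,0],[1,0.02,0.057,0.565,0],[1,0.02,0.057,0.565,0],[1,0.02,0.057,0.565,0]]]'

```text
clock: 9.5
tcp_pos: [0.6773, -0.1871, 0.0421]
orientation: [-3.094, 0.545, -0.007]
contact_force: [0.0, 0.9, 7.1]
grip_width: 0.0367
gripper_force: 39.9
```

Request:
play_rows --commands '[[[1,0,0,0,0],[1,0,0,-0.1,0],[1,0,0,-0.3,0],[1,0,0,-0.5,0],[1,0,0,-0.7,0],[1,0,0,-0.7,0],[1,0,0,-0.7,0]]]'

```text
clock: 10.08
tcp_pos: [0.6772, -0.1879, 0.1836]
orientation: [3.093, -0.545, 0.011]
contact_force: [-0.0, 0.6, -2.5]
grip_width: 0.0368
gripper_force: 40.7
```

```bash
python3 -c "
from h import *
go(.489,.252,.18,-20)"
```

```text
t 10.08 tcp [ 0.6772 -0.1879  0.1836] yaw -20.0 w 0.0368 | cmd [-1.637 -1.745  0.008] turn -0.0 z-axis [ 0.007 -0.002 -1.   ]
```

Request:
play_rows --commands '[[[1,-0.9,-0.96,0,0],[1,-0.9,-0.96,0,0],[1,-0.9,-0.96,0,0],[1,-0.9,-0.96,0,0],[1,-0.9,-0.96,0,0],[1,-0.9,-0.96,0,0],[1,-0.9,-0.96,0,0],[1,-0.9,-0.96,0,0]]]'

```text
clock: 10.75
tcp_pos: [0.5689, 0.0603, 0.1781]
orientation: [-3.095, 0.532, 0.006]
contact_force: [0.3, 0.2, -2.3]
grip_width: 0.0368
gripper_force: 40.7
```

```bash
python3 -c "
from h import *
go(.489,.252,.15,-20)"
```

```text
t 10.75 tcp [0.5689 0.0603 0.1781] yaw -19.5 w 0.0368 | cmd [-0.696 -0.77   0.144] turn 0.005 z-axis [-0.003  0.002 -1.   ]
```

Request:
play_rows --commands '[[[1,-0.696,-0.77,0.05,0],[1,-0.696,-0.77,0.1,0],[1,-0.696,-0.77,0.14,0],[1,-0.696,-0.77,0.14,0],[1,-0.696,-0.77,0.14,0],[1,-0.696,-0.77,0.14,0],[1,-0.696,-0.77,0.14,0],[1,-0.696,-0.77,0.14,0]]]'

```text
clock: 11.42
tcp_pos: [0.4938, 0.2456, 0.1505]
orientation: [3.092, -0.546, -0.001]
contact_force: [0.4, -0.8, -1.8]
grip_width: 0.0367
gripper_force: 40.7
```

```bash
python3 - <<'E'
from h import *
go(.489,.252,.09,-20)
wlook('tin_narrow',get_obs()['tcp_pos'][2]+.034,'pics/w5.png',1)
E
```

```text
t 11.42 tcp [0.4938 0.2456 0.1505] yaw -20.0 w 0.0367 | cmd [-0.033 -0.023  0.302] turn -0.0 z-axis [-0.001 -0.002 -1.   ]
tin_narrow 0.8 px [313. 361.] world [0.4958 0.2482] [(np.float64(0.038), np.float64(130.6)), (np.float64(0.043), np.float64(37.6))]
```

Request:
play_rows --commands '[[[1,-0.036,-0.016,0.15,0],[1,-0.036,-0.016,0.3,0],[1,-0.036,-0.016,0.3,0],[1,-0.036,-0.016,0.3,0],[1,-0.036,-0.016,0.3,0]]]'

```text
clock: 11.93
tcp_pos: [0.4892, 0.2518, 0.0925]
orientation: [-3.093, 0.548, -0.002]
contact_force: [-0.1, 0.1, -1.8]
grip_width: 0.0366
gripper_force: 40.7
```

```bash
python3 - <<'E'
from h import *
go(.488,.251,.053,-20)
viewer and cv2.imwrite('pics/w6.png',viewer.grab_frame('wrist')['pixels'][...,::-1])
E
```

```text
t 11.93 tcp [0.4892 0.2518 0.0925] yaw -20.1 w 0.0366 | cmd [-0.005  0.006  0.197] turn -0.001 z-axis [ 0.001  0.    -1.   ]
```

View pics/w6.png

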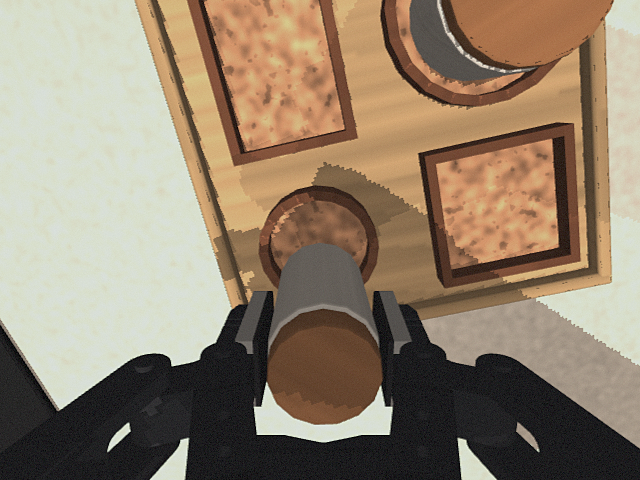

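The narrow tin is lined up over its recess, with the recess centred near (319,242). Lowering.

Request:
play_rows --commands '[[[1,0.008,0,0.1,0],[1,0.008,0,0.17,0],[1,0.008,0,0.198,0],[1,0.008,0,0.198,0],[1,0.008,0,0.198,0],[0.3,0.008,0,0.198,0],[-0.5,0.008,0,0.198,0],[-0.5,0.008,0,0.198,0],[-0.5,0.008,0,0.198,0],[-0.5,0.008,0,0.198,0],[-0.5,0.008,0,0.198,0]]]'

```text
clock: 12.9
tcp_pos: [0.4895, 0.2521, 0.0519]
orientation: [-3.094, 0.545, -0.0]
contact_force: [0.9, 0.1, 0.2]
grip_width: 0.0641
gripper_force: 0.0
```

Request:
play_rows --commands '[[[-0.5,0,0,-0.15,0],[-0.5,0,0,-0.35,0],[-0.5,0,0,-0.6,0],[-0.5,0,0,-0.65,0],[-0.5,0,0,-0.65,0]]]'

```text
clock: 13.32
tcp_pos: [0.4921, 0.2538, 0.187]
orientation: [-3.088, 0.544, -0.011]
contact_force: [1.3, 0.5, 0.3]
grip_width: 0.0644
gripper_force: 0.0
```

```bash
python3 - <<'E'
from h import *
go(.673,-.062,.17,-21)
cv2.imwrite('pics/w7.png',viewer.grab_frame('wrist')['pixels'][...,::-1])
E
```

```text
t 13.32 tcp [0.4921 0.2538 0.187 ] yaw -20.0 w 0.0644 | cmd [1.389 1.175 0.085] turn 0.011 z-axis [ 0.008  0.005 -1.   ]
```

View pics/w7.png

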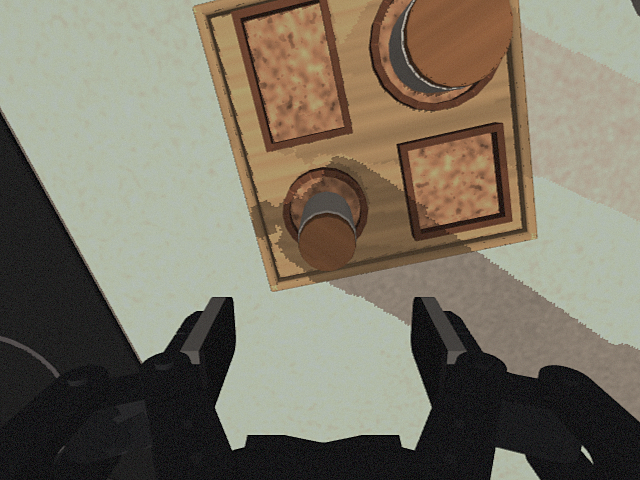

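The narrow tin is in its recess, with its lid at (327,242). Next is the square tin.

Request:
play_rows --commands '[[[-0.5,1,0.85,0,0.01],[-0.5,1,0.85,0,0.01],[-0.5,1,0.85,0,0.01],[-0.5,1,0.85,0,0.01],[-0.5,1,0.85,0,0.01],[-0.5,1,0.85,0,0.01],[-0.5,1,0.85,0,0.01],[-0.5,1,0.85,0,0.01]]]'

```text
clock: 14.03
tcp_pos: [0.6198, 0.018, 0.1797]
orientation: [3.084, -0.581, -0.002]
contact_force: [0.1, 0.7, 0.7]
grip_width: 0.0643
gripper_force: 0.0
```

```bash
python3 -c "
from h import *
go(.673,-.062,.15,-21)"
```

```text
t 14.03 tcp [0.6198 0.018  0.1797] yaw -21.3 w 0.0643 | cmd [0.393 0.275 0.149] turn -0.004 z-axis [-0.002 -0.003 -1.   ]
```

Request:
play_rows --commands '[[[-0.6,0.393,0.275,0.1,0],[-0.6,0.393,0.275,0.15,0],[-0.6,0.393,0.275,0.15,0],[-0.6,0.393,0.275,0.15,0],[-0.6,0.393,0.275,0.15,0],[-0.6,0.393,0.275,0.15,0]]]'

```text
clock: 14.53
tcp_pos: [0.6722, -0.0528, 0.1509]
orientation: [-3.089, 0.565, 0.003]
contact_force: [-0.4, 1.1, 0.6]
grip_width: 0.0686
gripper_force: 0.0
```

```bash
python3 - <<'E'
from h import *
go(.673,-.062,.031,-21)
wlook('tin_square',.068,'pics/w8.png',1)
E
```

```text
t 14.53 tcp [ 0.6722 -0.0528  0.1509] yaw -20.7 w 0.0686 | cmd [0.021 0.042 0.6  ] turn 0.003 z-axis [-0.002  0.002 -1.   ]
tin_square 0.95 px [337. 232.] world [ 0.6749 -0.0621] [(np.float64(0.043), np.float64(69.3)), (np.float64(0.045), np.float64(161.4))]
```

Request:
play_rows --commands '[[[-0.6,0.03,0.04,0.1,-0.01],[-0.6,0.03,0.04,0.2,-0.01],[-0.6,0.03,0.04,0.36,-0.01],[-0.6,0.03,0.04,0.52,-0.01],[-0.6,0.03,0.04,0.595,-0.01],[-0.6,0.03,0.04,0.595,-0.01],[1,0.03,0.04,0.595,-0.01],[1,0.03,0.04,0.595,-0.01],[1,0.03,0.04,0.595,-0.01],[1,0.03,0.04,0.595,-0.01],[1,0.03,0.04,0.595,-0.01],[1,0.03,0.04,0.595,-0.01]]]'

```text
clock: 15.63
tcp_pos: [0.6775, -0.0649, 0.035]
orientation: [-3.093, 0.545, -0.006]
contact_force: [-0.4, 1.8, 7.6]
grip_width: 0.0452
gripper_force: 42.8
```

Request:
play_rows --commands '[[[1,0,0,0,0],[1,0,0,-0.1,0],[1,0,0,-0.3,0],[1,0,0,-0.5,0],[1,0,0,-0.75,0],[1,0,0,-0.75,0],[1,0,0,-0.75,0]]]'

```text
clock: 16.22
tcp_pos: [0.6785, -0.0654, 0.1879]
orientation: [-3.093, 0.545, -0.014]
contact_force: [0.2, -0.6, -1.6]
grip_width: 0.045
gripper_force: 42.0
```

```bash
python3 -c "
from h import *
go(.4763,.154,.18,-7.4)"
```

```text
t 16.22 tcp [ 0.6785 -0.0654  0.1879] yaw -20.0 w 0.045 | cmd [-1.325 -0.685  0.03 ] turn -0.14 z-axis [ 0.009 -0.    -1.   ]
```

Request:
play_rows --commands '[[[1,-1,-0.51,0,-0.14],[1,-1,-0.51,0,-0.14],[1,-1,-0.51,0,-0.14],[1,-1,-0.51,0,-0.14],[1,-1,-0.51,0,-0.14],[1,-1,-0.51,0,-0.14],[1,-1,-0.51,0,-0.14]]]'

```text
clock: 16.8
tcp_pos: [0.5182, 0.1031, 0.1811]
orientation: [-3.135, 0.191, 0.007]
contact_force: [-0.7, -0.7, -1.8]
grip_width: 0.0451
gripper_force: 41.9
```

```bash
python3 -c "
from h import *
go(.4763,.154,.15,-7.4)"
```

```text
t 16.8 tcp [0.5182 0.1031 0.1811] yaw -7.0 w 0.0451 | cmd [-0.238 -0.227  0.156] turn 0.005 z-axis [-0.005  0.001 -1.   ]
```

Request:
play_rows --commands '[[[1,-0.238,-0.227,0.1,0],[1,-0.238,-0.227,0.15,0],[1,-0.238,-0.227,0.3,0],[1,-0.238,-0.227,0.4,0],[1,-0.238,-0.227,0.4,0],[1,-0.238,-0.227,0.4,0],[1,-0.238,-0.227,0.4,0]]]'

```text
clock: 17.38
tcp_pos: [0.4821, 0.1497, 0.1031]
orientation: [3.135, -0.204, 0.0]
contact_force: [0.5, 0.2, -1.1]
grip_width: 0.0455
gripper_force: 41.8
```

```bash
python3 - <<'E'
from h import *
go(.4763,.154,.046,-7.4)
wlook('tin_square',get_obs()['tcp_pos'][2]+.0335,'pics/w9.png',1)
E
```

```text
t 17.38 tcp [0.4821 0.1497 0.1031] yaw -7.5 w 0.0455 | cmd [-0.031 -0.018  0.285] turn -0.001 z-axis [ 0. -0. -1.]
tin_square 0.69 px [323. 335.] world [0.4915 0.1485] [(np.float64(0.041), np.float64(82.6)), (np.float64(0.064), np.float64(175.5))]
```

View pics/w9.png

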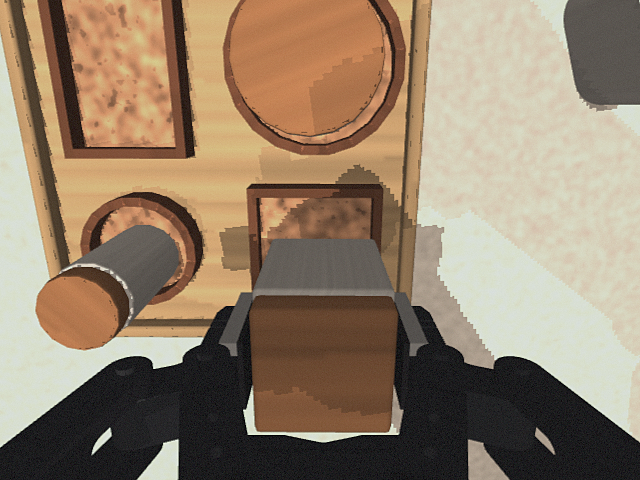

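The square tin is aligned in yaw. Its recess is centred near (315,250), which agrees with the computed shift.

Request:
play_rows --commands '[[[1,-0.03,-0.018,0.05,0],[1,-0.03,-0.018,0.12,0],[1,-0.03,-0.018,0.2,0],[1,-0.03,-0.018,0.26,0],[1,-0.03,-0.018,0.287,0],[1,-0.03,-0.018,0.287,0],[1,-0.03,-0.018,0.287,0],[0.2,-0.03,-0.018,0.287,0],[-0.5,-0.03,-0.018,0.287,0],[-0.5,-0.03,-0.018,0.287,0],[-0.5,-0.03,-0.018,0.287,0],[-0.5,-0.03,-0.018,0.287,0]]]'

```text
clock: 18.48
tcp_pos: [0.4761, 0.1547, 0.0456]
orientation: [-3.135, 0.202, -0.001]
contact_force: [-0.0, -0.8, 0.1]
grip_width: 0.0643
gripper_force: 0.0
```

Request:
play_rows --commands '[[[-0.5,0,0,-0.15,0],[-0.5,0,0,-0.35,0],[-0.5,0,0,-0.6,0],[-0.5,0,0,-0.65,0],[-0.5,0,0,-0.65,0]]]'

```text
clock: 18.9
tcp_pos: [0.4788, 0.1558, 0.1803]
orientation: [-3.131, 0.202, -0.013]
contact_force: [1.2, -0.8, -0.1]
grip_width: 0.0636
gripper_force: 0.0
```

```bash
python3 - <<'E'
from h import *
go(.4366,-.1164,.16,-28.5)
cv2.imwrite('pics/w10.png',viewer.grab_frame('wrist')['pixels'][...,::-1])
E
```

```text
t 18.9 tcp [0.4788 0.1558 0.1803] yaw -7.4 w 0.0636 | cmd [-0.035  1.378  0.095] turn 0.235 z-axis [ 0.009  0.003 -1.   ]
```

View pics/w10.png

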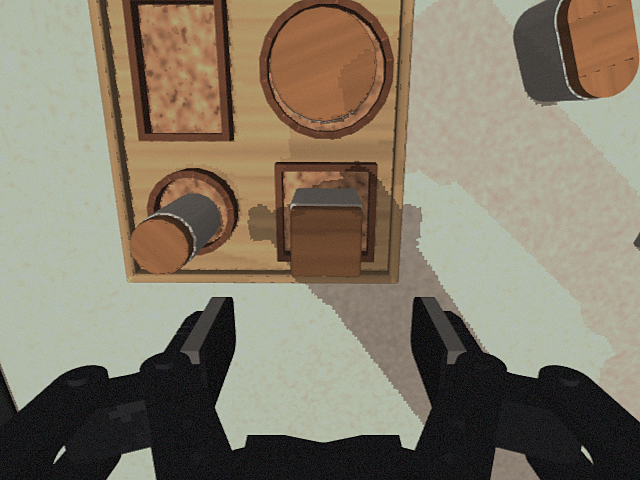

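The square tin is in its recess, with its lid at (327,240). Last is the oblong tin.

Request:
play_rows --commands '[[[-0.5,-0.03,1,0,0.235],[-0.5,-0.03,1,0,0.235],[-0.5,-0.03,1,0,0.235],[-0.5,-0.03,1,0,0.235],[-0.5,-0.03,1,0,0.235],[-0.5,-0.03,1,0,0.235],[-0.5,-0.03,1,0,0.235]]]'

```text
clock: 19.53
tcp_pos: [0.4429, -0.0449, 0.1741]
orientation: [3.042, -0.781, -0.004]
contact_force: [-0.1, -0.1, 0.4]
grip_width: 0.0638
gripper_force: 0.0
```

```bash
python3 -c "
from h import *
go(.4366,-.1164,.15,-28.5)"
```

```text
t 19.53 tcp [ 0.4429 -0.0449  0.1741] yaw -28.8 w 0.0638 | cmd [0.145 0.328 0.121] turn -0.003 z-axis [-0.002 -0.    -1.   ]
```

Request:
play_rows --commands '[[[-0.5,0.145,0.328,0.12,0],[-0.5,0.145,0.328,0.12,0],[-0.5,0.145,0.328,0.12,0],[-0.5,0.145,0.328,0.12,0],[-0.5,0.145,0.328,0.12,0],[-0.5,0.145,0.328,0.12,0]]]'

```text
clock: 20.03
tcp_pos: [0.4388, -0.1126, 0.1512]
orientation: [-3.045, 0.769, 0.0]
contact_force: [0.6, -0.1, -0.0]
grip_width: 0.0638
gripper_force: 0.0
```

```bash
python3 - <<'E'
from h import *
go(.4366,-.1164,.031,-28.5)
wlook('tin_oblong',.068,'pics/w11.png',1)
E
```

```text
t 20.03 tcp [ 0.4388 -0.1126  0.1512] yaw -28.4 w 0.0638 | cmd [-0.001  0.022  0.601] turn 0.002 z-axis [-0.     0.001 -1.   ]
tin_oblong 0.82 px [331. 238.] world [ 0.439  -0.1178] [(np.float64(0.033), np.float64(61.6)), (np.float64(0.065), np.float64(153.2))]
tin_oblong 0.66 px [505. 325.] world [ 0.3402 -0.1844] [(np.float64(0.04), np.float64(114.7)), (np.float64(0.097), np.float64(20.5))]
tin_oblong 0.24 px [514. 138.] world [ 0.4419 -0.2287] [(np.float64(0.048), np.float64(61.6)), (np.float64(0.053), np.float64(161.1))]
```

Request:
play_rows --commands '[[[-0.5,0.007,0.021,0.1,0],[-0.5,0.007,0.021,0.2,0],[-0.5,0.007,0.021,0.36,0],[-0.5,0.007,0.021,0.52,0],[-0.5,0.007,0.021,0.595,0],[-0.5,0.007,0.021,0.595,0],[1,0.007,0.021,0.595,0],[1,0.007,0.021,0.595,0],[1,0.007,0.021,0.595,0],[1,0.007,0.021,0.595,0],[1,0.007,0.021,0.595,0],[1,0.007,0.021,0.595,0]]]'

```text
clock: 21.13
tcp_pos: [0.4389, -0.1187, 0.0337]
orientation: [-3.044, 0.773, -0.005]
contact_force: [-0.5, 1.5, 8.2]
grip_width: 0.0354
gripper_force: 41.1
```

Request:
play_rows --commands '[[[1,0,0,0,0],[1,0,0,-0.1,0],[1,0,0,-0.3,0],[1,0,0,-0.5,0],[1,0,0,-0.75,0],[1,0,0,-0.75,0],[1,0,0,-0.75,0]]]'

```text
clock: 21.72
tcp_pos: [0.4399, -0.1192, 0.1859]
orientation: [-3.044, 0.774, -0.013]
contact_force: [-0.6, 0.4, -2.1]
grip_width: 0.0351
gripper_force: 40.8
```

```bash
python3 -c "
from h import *
go(.588,.239,.18,-7.4)"
```

```text
t 21.72 tcp [ 0.4399 -0.1192  0.1859] yaw -28.5 w 0.0351 | cmd [-0.205 -1.927  0.034] turn -0.235 z-axis [ 0.008 -0.001 -1.   ]
```

Request:
play_rows --commands '[[[1,-0.11,-1,0,-0.235],[1,-0.11,-1,0,-0.235],[1,-0.11,-1,0,-0.235],[1,-0.11,-1,0,-0.235],[1,-0.11,-1,0,-0.235],[1,-0.11,-1,0,-0.235],[1,-0.11,-1,0,-0.235]]]'

```text
clock: 22.3
tcp_pos: [0.5129, 0.0696, 0.1803]
orientation: [3.136, -0.195, -0.005]
contact_force: [-0.2, 0.3, -0.9]
grip_width: 0.035
gripper_force: 40.7
```

```bash
python3 -c "
from h import *
go(.588,.239,.17,-7.4)"
```

```text
t 22.3 tcp [0.5129 0.0696 0.1803] yaw -7.1 w 0.035 | cmd [ 0.268 -0.887  0.05 ] turn 0.003 z-axis [-0.003  0.    -1.   ]
```

Request:
play_rows --commands '[[[1,0.268,-0.887,0.05,0],[1,0.268,-0.887,0.05,0],[1,0.268,-0.887,0.05,0],[1,0.268,-0.887,0.05,0],[1,0.268,-0.887,0.05,0],[1,0.268,-0.887,0.2,0],[1,0.268,-0.887,0.35,0],[1,0.268,-0.887,0.35,0],[1,0.268,-0.887,0.35,0]]]'

```text
clock: 23.05
tcp_pos: [0.5878, 0.2337, 0.1098]
orientation: [3.131, -0.204, -0.008]
contact_force: [0.2, -0.1, -1.2]
grip_width: 0.0354
gripper_force: 40.8
```

```bash
python3 - <<'E'
from h import *
go(.588,.239,.0445,-7.4)
cv2.imwrite('pics/w12.png',viewer.grab_frame('wrist')['pixels'][...,::-1])
E
```

```text
t 23.05 tcp [0.5878 0.2337 0.1098] yaw -7.5 w 0.0354 | cmd [-0.001 -0.028  0.326] turn -0.001 z-axis [-0.006 -0.004 -1.   ]
```

View pics/w12.png

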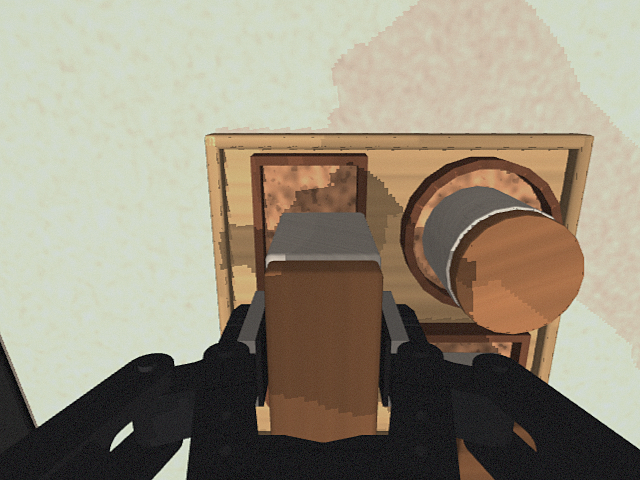

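The oblong tin is parallel to its recess. The recess is centred near column 310 and the tin near 323, so a shift of about 6 mm fits the computed value.

Request:
play_rows --commands '[[[1,0.002,-0.031,0.05,0],[1,0.002,-0.031,0.12,0],[1,0.002,-0.031,0.2,0],[1,0.002,-0.031,0.28,0],[1,0.002,-0.031,0.326,0],[1,0.002,-0.031,0.328,0],[1,0.002,-0.031,0.328,0],[0.3,0.002,-0.031,0.328,0],[-0.4,0.002,-0.031,0.328,0],[-0.4,0.002,-0.031,0.328,0],[-0.4,0.002,-0.031,0.328,0],[-0.4,0.002,-0.031,0.328,0]]]'

```text
clock: 24.1
tcp_pos: [0.5913, 0.2427, 0.0473]
orientation: [-3.135, 0.202, -0.002]
contact_force: [0.6, -0.1, -0.8]
grip_width: 0.0602
gripper_force: 0.0
```

Request:
play_rows --commands '[[[-0.4,0,0,-0.15,0],[-0.4,0,0,-0.35,0],[-0.4,0,0,-0.6,0],[-0.4,0,0,-0.9,0],[-0.4,-0.5,0.3,-1,0],[-0.4,-0.6,0.5,-1,0],[-0.4,-0.6,0.5,-1,0],[-0.4,-0.6,0.5,-1,0]]]'

```text
clock: 24.77
tcp_pos: [0.4573, 0.1578, 0.2475]
orientation: [-3.135, 0.202, -0.001]
contact_force: [0.4, -0.4, 1.0]
grip_width: 0.0596
gripper_force: 0.0
```

```bash
python3 - <<'E'
from h import *
go(.588,.239,.2)
a=viewer.grab_frame('top')['pixels'][100:340,140:540]; b=viewer.grab_frame('scene')['pixels'][150:390,130:530]
cv2.imwrite('pics/end.png',cv2.resize(np.vstack([a,b])[...,::-1],None,fx=1.25,fy=1.25))
E
```

```text
t 24.77 tcp [0.4573 0.1578 0.2475] yaw -7.4 w 0.0596 | cmd [ 0.596 -0.487  0.238] turn 0.0 z-axis [ 0.001  0.    -1.   ]
```

View pics/end.png

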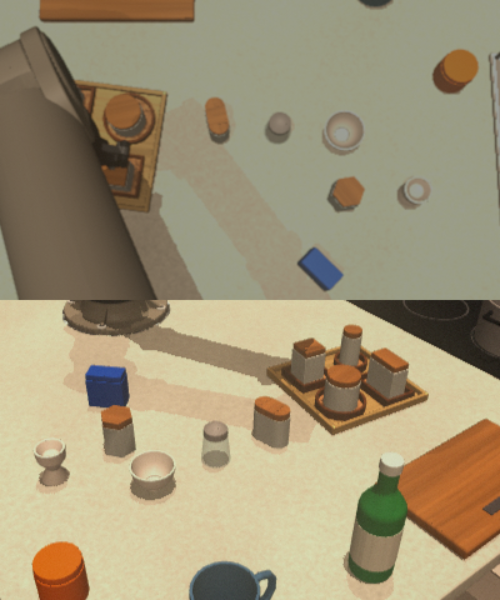

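All four tins appear upright in the tray. One closer look at the oblong before I hand in.

```bash
python3 - <<'E'
from h import *
cv2.imwrite('pics/w13.png',viewer.grab_frame('wrist')['pixels'][...,::-1])
E
```

```text
(no output)
```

View pics/w13.png

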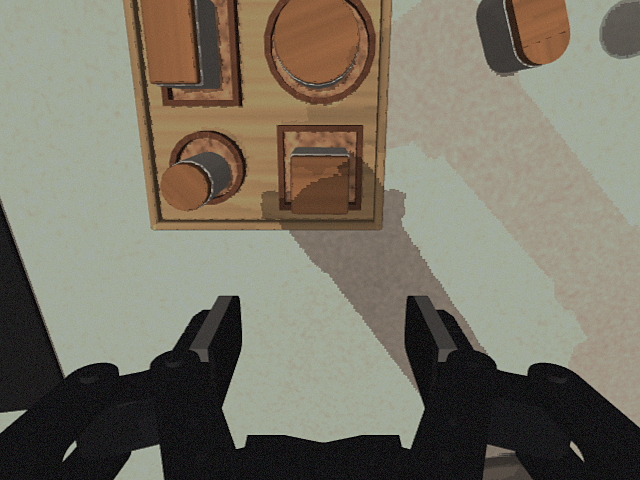

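The oblong tin at (175,45) stands inside its recess with cork showing on its near and right sides. The other three are seated too, so I'm handing in.

```bash
python3 -c "
from bench import r
print(r.hand_in())"
```

```text
the job is handed in; nothing more can be done
None
```

The wide, narrow, square and oblong tins stand upright in their own recesses, the six-sided and round-ended tins were left where they stood, and the job was handed in at about 25 s; the hand-in returned no verdict.

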